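Bottling: funnel into the bottle, tea strainer held over it

TASK

I am about to bottle the lemon syrup from the saucepan: take the steel funnel out of the wide glass jar and set it upright into the neck of the open narrow-necked glass bottle, fully seated, and let go of it. Then take the tea strainer off the drinking glass by its wooden handle, bring it over the pepper mill and spice jars that stand in between without disturbing them, and hold it level and centred over the funnel, its bowl about a finger's width (1 to 2 cm) above the funnel's rim and touching nothing, so that I can pour through it. Finish like that, still holding the strainer; the bottle, jar, glass and everything else stay standing where they are.

Things in the scene. Friction and masses are not known exactly. Their poses are not given: they have to be found in the camera images.
- funnel_grip (a point): Steel funnel (60 mm across the mouth, 76 mm tall, 60 g), mouth up. This point is on its axis, half-way up the straight round collar (60 mm across outside, 18 mm high), 9 mm below the rim. Below the collar a cone narrows over 24 mm to 17 mm across; then a tapered round stem, 34 mm long, ends 11 mm across, 67 mm below this point. z up along its axis; it is round, so yaw does not matter.
- funnel_mouth (a point): Centre of the funnel's mouth, in the plane of its rim, 9 mm above the previous point; z up along the funnel's axis.
- funnel: The whole funnel; origin at the tip of its stem, z up along its axis. At the start it sits in the wide jar, stem down inside, cone on the jar's rim, its own rim 26 mm above the jar's.
- bottle_mouth (a point): Centre of the mouth of the narrow-necked green glass bottle (130 mm tall, 64 mm across, neck 32 mm across), in the plane of its rim. The bore is round, 21 mm across and straight for 35 mm. With the funnel fully seated its cone rests on this rim, the stem 36 mm down in the neck, the funnel's rim 40 mm above this point.
- bottle: The same bottle, loose, 0.4 kg; origin at the centre of its underside, z up.
- jam_jar: The wide clear glass jar that holds the funnel at the start, 68 mm across, 85 mm tall, mouth 46 mm inside and 53 mm outside, loose, 0.3 kg. Origin at the centre of its underside. Bottle and jar may stand in either place.
- tumbler: Clear drinking glass, 81 mm across, 92 mm tall, loose; the strainer is parked across its rim at the start. Origin at the centre of its underside.
- strainer_grip (a point): Tea strainer (85 g): the middle of its wooden handle, at mid-height. The wooden part is a straight bar 14 mm wide, 12 mm high, 86 mm long; x points along it away from the bowl, z up. The bowl's axis lies 110 mm from here towards -x. At the start the handle sticks out level beyond the glass, this point 94 mm above the worktop, with free space under it.
- strainer_bottom (a point): Lowest point of the strainer's round mesh bowl, on the bowl's axis, 30 mm below the level of the handle's middle; x towards the handle, z up. The bowl is 54 mm across and 28 mm deep, its rim ring 58 mm across; a wire rest reaches 51 mm out from the axis on the side away from the handle.
- strainer: The whole strainer; origin and axes as the previous point.
- pepper_mill: Bystander: dark wooden pepper mill, 58 mm across, 170 mm tall, the tallest of the three in the row between glass and bottle; origin at the centre of its underside (likewise for the others).
- spice_jar: Bystander in the row: slim glass spice jar with black cap, 41 mm across, 105 mm tall.
- spice_jar2: Bystander in the row: a second slim glass spice jar of the same size, 41 mm across, 105 mm tall.

How it is judged:
By the outcome, as a careful person would: the job done as asked, in the order asked, and still so for the second after the job is handed in, while the arm keeps its last pose, push and grip.
It also fails if it takes over 64 s, if anything falls off the work surface, if the arm or the gripper's body presses on something with over 40 N, if the wrist force passes 120 N, or if a joint passes its speed limit or range.

ROBOT

A 6-joint arm with a two-finger parallel gripper is mounted at the origin on a cart in front of the work surface, level with it; the furniture and walls round the work are solid. World frame = base frame: x ahead of the robot, y to its left, z up, the work surface at z = 0. Lengths are in m, angles in rad, forces in N, time in s.
With the tool pointing down it reaches from about 0.375 to 0.9 m from the base axis. Payload 3.1 kg.
Tool frame: the origin (TCP) lies between the finger pads; the fingertips stand 19 mm ahead of it and the grasp point (between the pads) is the TCP; z points along the fingers, y is the line along which they close (so a half turn about z gives the same grasp; the last joint's range is limited). The gripper opens to 87 mm and grips with 3 to 60 N. Pads are 19 mm wide; open, the fingers measure 117 mm over their backs; the gripper's body (75 mm by 190 mm) begins 51 mm behind the grasp point.
Start: joints at [1.089, 0.527, 1.433, -0, 1.181, -0.178], TCP at [0.186, 0.597, 0.209] pointing down, gripper open.
Joint ranges: [-3.08, 3.08], [-0.75, 2.2], [0.22, 2.44], [-1.43, 4.57], [0, 2.65], [-2.85, 2.85]. Speed limits (rad/s): [2.79, 2.79, 3.14, 3.14, 3.14, 3.14].

INTERFACE

Orientations are given as a unit quaternion [x, y, z, w].
In Python, from rig import robot, camera, camera_info, hand_in gives the robot as it stands.
- The arm moves only by the shell command python3 -m handwheel 'ROWS' [FORCE]. ROWS is a JSON object of lists of equal length, an entry for each row: "hand": the opening, from 0 (shut) to 1 (fully open); "translation": the shift along the world's x, y, z in mm, a list of three; "turn": the turn, a rotation vector about the world's x, y, z in rad, a list of three. In form: {"hand": [hand, ...], "translation": [[tx, ty, tz], ...], "turn": [[ax, ay, az], ...]}. A call has 1 to 12 rows; each row is the pose to reach, as a shift and turn from the pose commanded when the call began; what a row does not reach only later rows make up. A row lasts 1/12 s, in which the tool goes at most 41.7 mm and 7.16 degrees, less where a joint would pass 70% of its speed; a pose out of reach is approached as far as the arm can. A call with a gripper value outside its range is refused whole. The fingers move at their own pace and stop on an object; FORCE is the grip in N (left out, the last holds). Time passes only in rows, so rows that repeat a pose let the fingers close. It gives the time, the measured TCP pose, the force, the opening and the grip force at its end, in the units of the state.
- robot.get_obs(): the state, without advancing time (a new reading comes with each control period).
- camera(name): name is "scene" or "top" or "wrist"; returns (picture, depth): 384x512x3 uint8, red, green, blue; 384x512 float32, m along the optical axis (not along the pixel's ray), 0 where there is no reading.
- camera_info(name): a dict with "vertical_fov" (degrees; the focal length in pixels is half the picture's height over the tangent of half this angle, whatever the lens; pixels are square), "cx", "cy" (the principal point, pixels), "world_from_camera" (4x4, takes a point from camera to world coordinates). Camera axes: x right, y down, z forward; pixel columns grow to the right and rows downward; lengths in m; the calibration is good to about 2 mm. A picture is of the moment at which its call begins: read the wrist's pose just before it. camera_info takes no time and is no camera call; for the wrist camera it gives the pose at the moment of the call.
- hand_in(): hands the job in; it is judged then, once.
The state is a dict: "time": time; "q": joint angles; "joint_velocities": joint speeds; "joint_torque": joint torques, N m; "position": TCP position; "tool_rot": TCP orientation; "ft_force": force on the tool from outside, world axes, zero at the start; "moment": the same for the moment, N m; "grip_width": finger opening in m; "grip_force": force on a finger pad.
Only numpy, scipy, OpenCV 4.12 (cv2) and the standard library are available. Lean on these libraries where they do the work, as an engineer would, in place of code of your own. Each camera call takes 0.05 s, during which the arm holds its last target. There are 200 camera calls.

## Working session

There is one attempt and no reset: what is moved stays moved. The work goes in short steps, Python scripts to look and compute and a shell command to move; the robot and the scene stay as the last step left them, time stands still between calls to the robot, and variables do not carry over. Pictures are saved under pics/ and viewed, at most 10 in all, crops included, and the job is handed in when it is done.

```bash
mkdir -p pics; cat > h.py <<'E'
import numpy as np, cv2
from rig import robot, camera, camera_info
def K(n):
    i=camera_info(n); f=192/np.tan(np.radians(i["vertical_fov"])/2); return f,i["cx"],i["cy"],np.array(i["world_from_camera"])
def cloud(n):
    f,cx,cy,T=K(n); im,d=camera(n)
    v,u=np.mgrid[:384,:512]
    P=np.stack([(u-cx)/f*d,(v-cy)/f*d,d],-1)@T[:3,:3].T+T[:3,3]
    P[d==0]=np.nan
    return im,d,P
E
python3 - <<'E'
from h import *
o=robot.get_obs(); print(o["position"],o["tool_rot"],o["time"],o["grip_width"])
ims=[]
for n in["scene","top"]:
    im,d,P=cloud(n); np.savez(f"{n}.npz",im=im,d=d,P=P); 
    cv2.imwrite(f"pics/{n}0.png",cv2.resize(im[...,::-1],(800,600)))
    print(n,K(n))
E
```

```text
[0.18598285 0.5958745  0.2083678 ] [ 1.50827787e-01  9.88559451e-01 -1.03219436e-03 -3.53399443e-04] 0.0 0.08689176880647642
scene (np.float64(454.90623389591894), 251.32725495361396, 188.58696801823126, array([[ 0.54027026, -0.50248963,  0.67499053, -0.28766388],
       [-0.84146109, -0.32943189,  0.42827311, -0.61748934],
       [ 0.00716061, -0.79936149, -0.60080773,  0.80905768],
       [ 0.        ,  0.        ,  0.        ,  1.        ]]))
top (np.float64(447.31882287696), 262.6663156221695, 190.8379144901625, array([[-8.34891895e-03, -9.97173121e-01,  7.46730340e-02,
         4.29933763e-01],
       [-9.99964945e-01,  8.27812169e-03, -1.25756021e-03,
        -1.34801575e-01],
       [ 6.35852777e-04, -7.46809156e-02, -9.97207279e-01,
         1.21813249e+00],
       [ 0.00000000e+00,  0.00000000e+00,  0.00000000e+00,
         1.00000000e+00]]))
```

View pics/scene0.png

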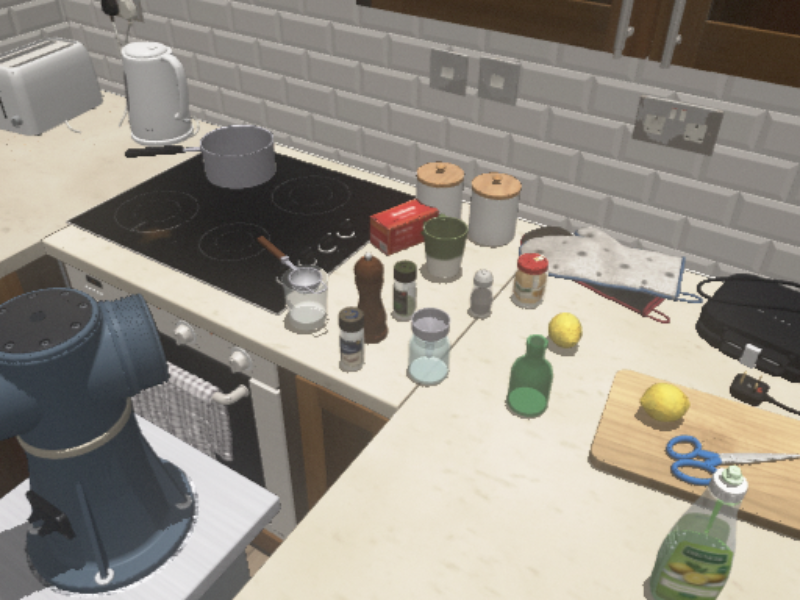

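View pics/top0.png

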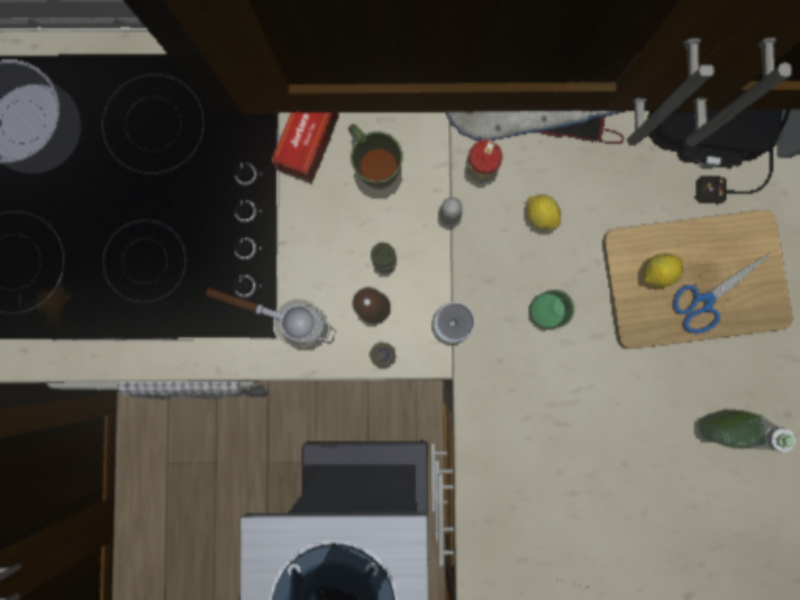

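The scene picture shows the handle at (272,248), the tumbler at (305,295), the mill at (370,300), the funnel in the jar at (430,325) and the bottle mouth at (537,342). The top view has the bowl at (298,320), handle (233,300), spice jars (383,257) and (382,354), mill (371,306), funnel (453,323) and bottle (550,310).

```bash
python3 - <<'E'
from h import *
z={n:np.load(n+".npz") for n in["scene","top"]}
def ctr(n,u,v,zp,r=30):
    f,cx,cy,T=K(n); d=T[:3,:3]@np.array([(u/1.5625-cx)/f,(v/1.5625-cy)/f,1]); s=(zp-T[2,3])/d[2]; return T[:3,3]+s*d
for nm,u,v,h in [("fun",453,323,.111),("bot",553,308,.13),("mill",371,306,.17),("sj",383,257,.105),("sj2",382,354,.105),("bowl",298,320,.094),("handle",233,300,.094)]:
    p=ctr("top",u,v,h); print(nm,p.round(4))
    for n in z:
        P=z[n]["P"]; m=(np.hypot(P[...,0]-p[0],P[...,1]-p[1])<.05)&(P[...,2]>.03)
        m2=m&(P[...,2]>h-.012)&(P[...,2]<h+.015)
        q=P[m2]
        if len(q)>5:
            (c,r)=cv2.minEnclosingCircle(q[:,:2].astype(np.float32)); print("  ",n,m2.sum(),"zmax",np.nanmax(P[m][:,2]).round(4),"mean",q.mean(0).round(4),"circ",np.round(c,4),round(r,4))
T=z["top"]; im=T["im"]
def pan(im,box,s): x0,x1,y0,y1=box; return cv2.resize(im[y0:y1,x0:x1,::-1],None,fx=s,fy=s,interpolation=cv2.INTER_CUBIC)
a=pan(im,(125,385,155,240),3.07); b=pan(z["scene"]["im"],(160,360,145,270),3.07)
W=800;o=np.zeros((a.shape[0]+330,W,3),np.uint8); o[:a.shape[0],:min(W,a.shape[1])]=a[:,:W]; b=b[:330]; o[a.shape[0]:a.shape[0]+b.shape[0],:b.shape[1]]=b
cv2.imwrite("pics/c1.png",o); print(o.shape,a.shape)
# handle line: brown pixels
P=T["P"]; q=im.astype(int); m=(P[...,2]>.07)&(P[...,2]<.12)&(q[...,0]-q[...,2]>20)
yy,xx=np.nonzero(m); k=(xx>125)&(xx<178)&(yy>175)&(yy<215); 
Q=np.array([ctr("top",x*1.5625,y*1.5625,.1) for x,y in zip(xx[k],yy[k])]); 
print(k.sum(),cv2.minAreaRect(Q[:,:2].astype(np.float32)),Q.mean(0),np.median(P[yy[k],xx[k],2]))
vx=cv2.fitLine(Q[:,:2].astype(np.float32),cv2.DIST_L2,0,.01,.01).ravel();print(vx)
E
```

```text
fun [ 0.4729 -0.2033  0.111 ]
   scene 217 zmax 0.1145 mean [ 0.4747 -0.2039  0.1065] circ [ 0.474  -0.2028] 0.0337
   top 72 zmax 0.1175 mean [ 0.4782 -0.2096  0.1106] circ [ 0.477  -0.2058] 0.0309
bot [ 0.4942 -0.3584  0.13  ]
   scene 139 zmax 0.1335 mean [ 0.4949 -0.3717  0.127 ] circ [ 0.4965 -0.3723] 0.0174
   top 91 zmax 0.1364 mean [ 0.499  -0.3721  0.1293] circ [ 0.4982 -0.3725] 0.0164
mill [ 0.4971 -0.0768  0.17  ]
   scene 46 zmax 0.1723 mean [ 0.4996 -0.0697  0.1629] circ [ 0.5005 -0.0697] 0.0138
   top 65 zmax 0.1732 mean [ 0.5052 -0.0696  0.1625] circ [ 0.5057 -0.0688] 0.0157
sj [ 0.5799 -0.0928  0.105 ]
   scene 156 zmax 0.1101 mean [ 0.5783 -0.0926  0.1036] circ [ 0.5806 -0.0908] 0.0229
   top 207 zmax 0.1117 mean [ 0.5851 -0.0912  0.1049] circ [ 0.5858 -0.0912] 0.0203
sj2 [ 0.4248 -0.0904  0.105 ]
   scene 187 zmax 0.109 mean [ 0.4191 -0.0906  0.1039] circ [ 0.4241 -0.0873] 0.0237
   top 209 zmax 0.1121 mean [ 0.4255 -0.0893  0.1052] circ [ 0.4258 -0.0891] 0.0202
bowl [0.4804 0.0449 0.094 ]
   scene 373 zmax 0.1002 mean [0.4733 0.0464 0.0902] circ [0.4784 0.0454] 0.0497
   top 301 zmax 0.1023 mean [0.4793 0.0487 0.0916] circ [0.4804 0.0445] 0.0495
handle [0.5136 0.1498 0.094 ]
   scene 126 zmax 0.1035 mean [0.5075 0.1458 0.0983] circ [0.5114 0.1474] 0.0469
   top 211 zmax 0.1064 mean [0.5138 0.1475 0.099 ] circ [0.5158 0.1467] 0.0474
(591, 800, 3) (261, 798, 3)
166 ((0.5152865648269653, 0.15256597101688385), (0.08209697157144547, 0.012645427137613297), 71.14170837402344) [0.51525039 0.15288074 0.1       ] 0.09937616647073677
[0.33082774 0.94369113 0.5152504  0.15288074]
```

View pics/c1.png

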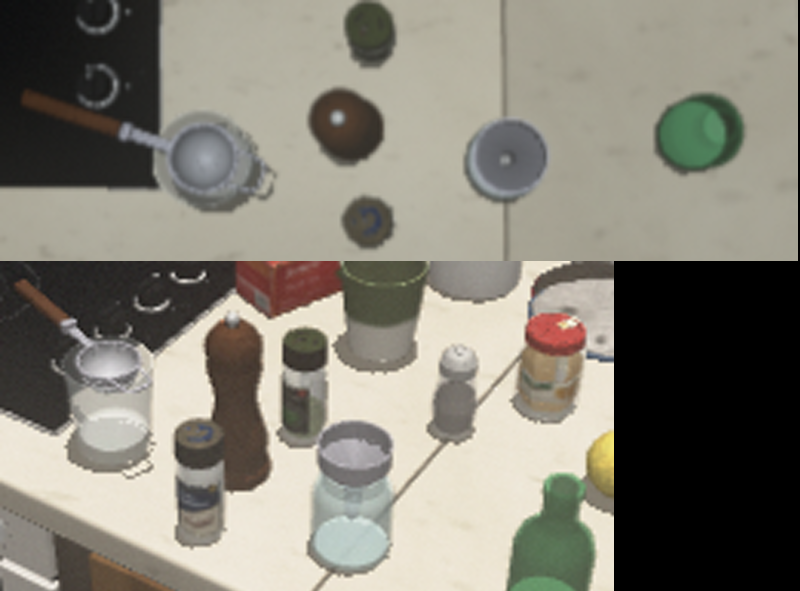

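The crop confirms the layout, including the wire rest, which overhangs the tumbler towards the near spice jar. Before moving, I'll check how much room there is under the overhead cabinets.

```bash
python3 - <<'E'
from h import *
for n in["scene","top"]:
    P=np.load(n+".npz")["P"]; q=P[(P[...,2]>.25)&(P[...,0]>.35)&(np.abs(P[...,1])<.7)]
    print(n,len(q),q.min(0),np.percentile(q,[1,50],axis=0))
E
python3 -m handwheel '{"hand":[1,1,1,1,1,1,1,1,1,1,1,1],"translation":[[40,0,20],[80,0,40],[120,-30,60],[160,-60,80],[200,-90,100],[230,-120,100],[250,-150,100],[260,-190,100],[270,-230,100],[275,-270,100],[280,-310,100],[280,-350,100]],"turn":[[0,0,-0.1],[0,0,-0.2],[0,0,-0.3],[0,0,-0.4],[0,0,-0.5],[0,0,-0.6],[0,0,-0.7],[0,0,-0.8],[0,0,-0.9],[0,0,-1.0],[0,0,-1.1],[0,0,-1.2]]}' 40
```

```text
scene 24962 [ 0.63561098 -0.61158209  0.25004298] [[ 0.64025531 -0.58072595  0.25237661]
 [ 1.00860783 -0.27757853  0.3553518 ]]
top 29322 [ 0.63995677 -0.54614949  0.49306459] [[ 0.64214134 -0.50371943  0.50129803]
 [ 0.68564195 -0.20623825  0.63145794]]
time: 1.1
position: [0.4652, 0.2699, 0.3088]
tool_rot: [0.685, 0.729, -0.0, 0.0]
ft_force: [2.0, 0.1, 0.6]
grip_width: 0.0873
grip_force: 0.0
```

```bash
python3 -m handwheel '{"hand":[1,1,1,1,1,1,1,1,1,1,1,1],"translation":[[0,-40,0],[0,-80,0],[0,-120,0],[0,-160,0],[0,-200,0],[0,-240,0],[0,-280,0],[5,-320,0],[10,-360,0],[10,-400,0],[10,-440,0],[10,-475,0]],"turn":[[0,0,-0.1],[0,0,-0.2],[0,0,-0.3],[0,0,-0.4],[0,0,-0.406],[0,0,-0.406],[0,0,-0.406],[0,0,-0.406],[0,0,-0.406],[0,0,-0.406],[0,0,-0.406],[0,0,-0.406]]}'
python3 -m handwheel '{"hand":[1,1,1],"translation":[[0,0,0],[0,0,0],[0,0,0]],"turn":[[0,0,0],[0,0,0],[0,0,0]]}'
python3 - <<'E'
from h import *
print(K("wrist"))
im,d,P=cloud("wrist"); np.savez("w1.npz",im=im,d=d,P=P); cv2.imwrite("pics/w1.png",im[...,::-1])
for nm,p,z0,z1 in [("fun",(.475,-.204),.108,.12),("bot",(.497,-.372),.126,.137),("mill",(.503,-.07),.15,.18)]:
    m=(np.hypot(P[...,0]-p[0],P[...,1]-p[1])<.05)&(P[...,2]>z0)&(P[...,2]<z1)
    q=P[m]
    if len(q)>5: print(nm,len(q),cv2.minEnclosingCircle(q[:,:2].astype(np.float32)),q.mean(0))
E
```

```text
time: 2.1
position: [0.4741, -0.2055, 0.3089]
tool_rot: [0.816, 0.578, -0.0, -0.0]
ft_force: [0.3, 0.6, -0.3]
grip_width: 0.0871
grip_force: 0.0
time: 2.35
position: [0.4741, -0.2025, 0.3087]
tool_rot: [0.816, 0.578, -0.0, -0.001]
ft_force: [-1.3, 0.4, -0.6]
grip_width: 0.0868
grip_force: 0.0
(np.float64(340.49014056103243), 253.5481277045805, 190.3632136441079, array([[ 0.94329789, -0.3186014 , -0.09317858,  0.50159729],
       [-0.33194559, -0.90630275, -0.26158641, -0.13052708],
       [-0.00110621,  0.27768412, -0.9606718 ,  0.48518417],
       [ 0.        ,  0.        ,  0.        ,  1.        ]]))
fun 348 ((0.4777809977531433, -0.2046462893486023), 0.030955977737903595) [ 0.47740015 -0.20658154  0.11165827]
bot 88 ((0.4970352351665497, -0.37902963161468506), 0.012462567538022995) [ 0.49617974 -0.38164488  0.13059511]
mill 1764 ((0.5060335993766785, -0.06865545362234116), 0.021642319858074188) [ 0.50609352 -0.06990057  0.15734468]
```

View pics/w1.png

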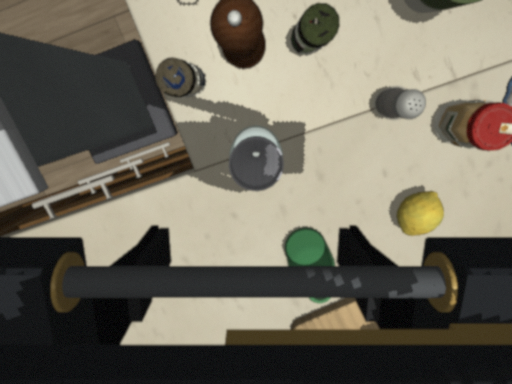

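The wrist view shows the funnel mouth at (257,160), clear on all sides, and the bottle at (305,245). All three cameras agree on the funnel to within about 3 mm, so I'm descending.

```bash
python3 -m handwheel '{"hand":[1,1,1,1,1,1,1,1],"translation":[[3,-2,-30],[3,-2,-60],[3,-2,-90],[3,-2,-120],[3,-2,-150],[3,-2,-150],[3,-2,-150],[3,-2,-150]],"turn":[[0,0,0],[0,0,0],[0,0,0],[0,0,0],[0,0,0],[0,0,0],[0,0,0],[0,0,0]]}'
python3 - <<'E'
from h import *
im,d,P=cloud("wrist"); p=robot.get_obs()["position"];print(p)
m=(np.hypot(P[...,0]-.477,P[...,1]+.2045)<.05)&(P[...,2]>.106)&(P[...,2]<.12);q=P[m]
print(len(q),cv2.minEnclosingCircle(q[:,:2].astype(np.float32)),q.mean(0))
E
```

```text
time: 3.07
position: [0.4787, -0.2047, 0.1607]
tool_rot: [0.816, 0.579, 0.0, 0.001]
ft_force: [0.6, 0.1, -0.2]
grip_width: 0.0871
grip_force: 0.0
[ 0.47912485 -0.20522594  0.16128103]
1087 ((0.4777424931526184, -0.20459100604057312), 0.031115205958485603) [ 0.47625004 -0.20853438  0.11096259]
```

```bash
python3 -m handwheel '{"hand":[1,1,1,1,0.8,0.75,0.72,0.7,0.65,0.6,0.5,0.5],"translation":[[-1,0,-25],[-1,0,-45],[-1,0,-55],[-1,0,-55],[-1,0,-55],[-1,0,-55],[-1,0,-55],[-1,0,-55],[-1,0,-55],[-1,0,-55],[-1,0,-55],[-1,0,-55]],"turn":[[0,0,0],[0,0,0],[0,0,0],[0,0,0],[0,0,0],[0,0,0],[0,0,0],[0,0,0],[0,0,0],[0,0,0],[0,0,0],[0,0,0]]}' 25
python3 -m handwheel '{"hand":[0.4,0.4,0.4],"translation":[[0,0,0],[0,0,0],[0,0,0]],"turn":[[0,0,0],[0,0,0],[0,0,0]]}'
```

```text
time: 4.12
position: [0.4767, -0.2051, 0.1044]
tool_rot: [0.816, 0.578, 0.0, 0.0]
ft_force: [-0.2, -0.4, -0.1]
grip_width: 0.0474
grip_force: 0.0
time: 4.37
position: [0.4766, -0.205, 0.1042]
tool_rot: [0.816, 0.578, -0.0, -0.0]
ft_force: [-0.1, 0.0, -1.0]
grip_width: 0.0366
grip_force: 0.0
```

The fingers closed past 60 mm with no grip force, so I'm looking before I do anything else.

```bash
python3 - <<'E'
from h import *
o=robot.get_obs(); print(o["grip_width"],o["grip_force"],o["ft_force"])
a=camera("wrist")[0]; im,d,P=cloud("scene")
b=im[150:330,180:400]
A=cv2.resize(a,(400,300)); B=cv2.resize(b,(800,290)) if 0 else cv2.resize(b,(367,300))
c=cv2.resize(camera("top")[0][150:250,220:400],(540,300))
o=np.zeros((600,800,3),np.uint8); o[:300,:400]=A; o[:300,400:767]=B; o[300:,:540]=c
cv2.imwrite("pics/g1.png",o[...,::-1])
E
```

```text
0.036596584815745965 0.0 [-0.1470656   0.04038355 -1.02301083]
```

View pics/g1.png

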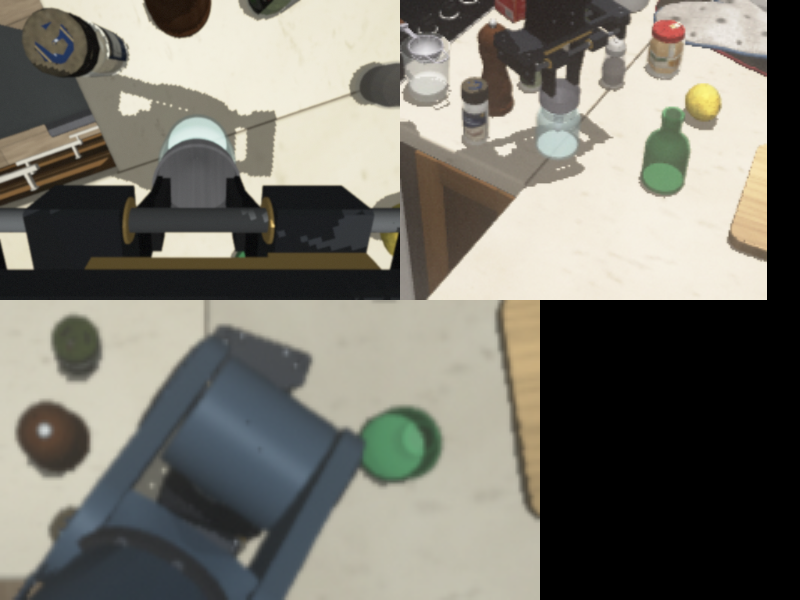

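```bash
python3 - <<'E'
from h import *
im,d,P=cloud("wrist"); o=robot.get_obs()
f,cx,cy,T=K("wrist"); 
for p in ([.4766,-.205,.104],[.4766,-.205,.085]):
    c=T[:3,:3].T@(np.array(p)-T[:3,3]); print("tcp px",f*c[0]/c[2]+cx,f*c[1]/c[2]+cy,c[2])
for v in(195,210,225,240,255,270,300,320):
    print(v,[(u,tuple((P[v,u]*1000).round().tolist())) for u in range(190,320,12)])
for n in ["scene"]:
    _,_,Q=cloud(n)
    m=(np.hypot(Q[...,0]-.477,Q[...,1]+.2045)<.06)
    for z in np.arange(.06,.14,.005):
        q=Q[m&(np.abs(Q[...,2]-z)<.0025)]
        if len(q)>3: print(round(z,3),len(q),q[:,:2].min(0).round(3),q[:,:2].max(0).round(3))
cv2.imwrite("pics/w2.png",cv2.resize(im[170:384,150:360,::-1],None,fx=2.8,fy=2.8,interpolation=cv2.INTER_CUBIC))
E
```

```text
tcp px 250.08664340515355 234.64649595085527 0.19115053079732028
tcp px 250.3691784926152 222.17621280733164 0.20939753238420558
195 [(190, (425.0, -195.0, 2.0)), (202, (434.0, -199.0, 1.0)), (214, (465.0, -177.0, 102.0)), (226, (469.0, -183.0, 88.0)), (238, (475.0, -187.0, 83.0)), (250, (482.0, -190.0, 79.0)), (262, (489.0, -192.0, 81.0)), (274, (496.0, -193.0, 87.0)), (286, (503.0, -187.0, 112.0)), (298, (510.0, -204.0, 66.0)), (310, (522.0, -229.0, 1.0))]
210 [(190, (419.0, -208.0, -1.0)), (202, (459.0, -180.0, 112.0)), (214, (459.0, -189.0, 88.0)), (226, (465.0, -194.0, 82.0)), (238, (470.0, -199.0, 72.0)), (250, (474.0, -209.0, 49.0)), (262, (484.0, -207.0, 66.0)), (274, (492.0, -204.0, 79.0)), (286, (500.0, -204.0, 87.0)), (298, (506.0, -197.0, 113.0)), (310, (518.0, -243.0, 1.0))]
225 [(190, (414.0, -221.0, 1.0)), (202, (451.0, -193.0, 97.0)), (214, (456.0, -198.0, 88.0)), (226, (461.0, -203.0, 81.0)), (238, (467.0, -208.0, 75.0)), (250, (474.0, -212.0, 71.0)), (262, (482.0, -213.0, 74.0)), (274, (489.0, -214.0, 79.0)), (286, (497.0, -214.0, 84.0)), (298, (504.0, -213.0, 94.0)
[... 1705 characters left out ...]
1.0, 167.0))]
0.06 47 [ 0.44  -0.238] [ 0.49  -0.182]
0.065 62 [ 0.439 -0.239] [ 0.494 -0.173]
0.07 92 [ 0.442 -0.236] [ 0.497 -0.174]
0.075 36 [ 0.446 -0.23 ] [ 0.491 -0.181]
0.08 54 [ 0.447 -0.23 ] [ 0.496 -0.185]
0.085 82 [ 0.448 -0.232] [ 0.5   -0.178]
0.09 47 [ 0.449 -0.231] [ 0.505 -0.176]
0.095 61 [ 0.444 -0.234] [ 0.507 -0.174]
0.1 54 [ 0.443 -0.234] [ 0.507 -0.175]
0.105 68 [ 0.444 -0.233] [ 0.506 -0.175]
0.11 53 [ 0.443 -0.233] [ 0.506 -0.174]
0.115 12 [ 0.443 -0.234] [ 0.502 -0.179]
0.12 19 [ 0.447 -0.223] [ 0.497 -0.186]
0.125 31 [ 0.448 -0.223] [ 0.498 -0.185]
0.13 30 [ 0.447 -0.223] [ 0.498 -0.184]
0.135 24 [ 0.447 -0.222] [ 0.498 -0.186]
0.14 29 [ 0.446 -0.223] [ 0.497 -0.188]
```

View pics/w2.png

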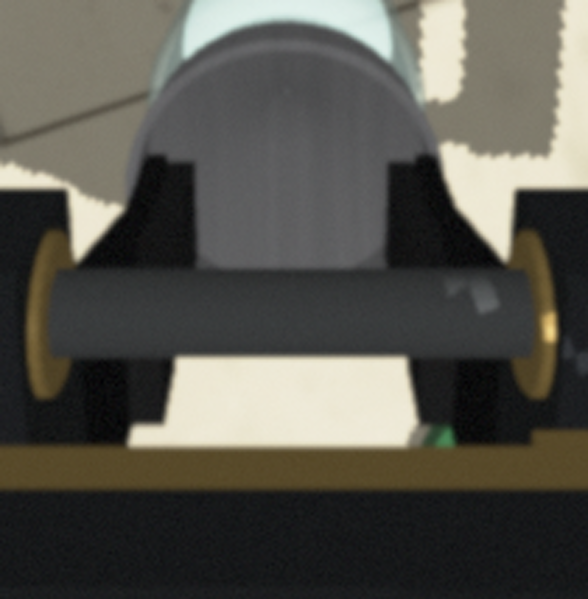

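```bash
python3 - <<'E'
from h import *
im,d,P=cloud("wrist")
for u in (206,210,214,292,296,300):
    print(u,[(v,tuple((P[v,u]*1000).round().tolist())) for v in range(216,246,3)])
E
```

```text
206 [(216, (454.0, -190.0, 93.0)), (219, (454.0, -191.0, 93.0)), (222, (453.0, -193.0, 93.0)), (225, (459.0, -187.0, 118.0)), (228, (460.0, -187.0, 123.0)), (231, (461.0, -187.0, 127.0)), (234, (461.0, -187.0, 130.0)), (237, (461.0, -187.0, 134.0)), (240, (461.0, -188.0, 134.0)), (243, (462.0, -188.0, 138.0))]
210 [(216, (456.0, -191.0, 91.0)), (219, (455.0, -193.0, 90.0)), (222, (454.0, -195.0, 90.0)), (225, (454.0, -197.0, 90.0)), (228, (461.0, -189.0, 119.0)), (231, (461.0, -189.0, 123.0)), (234, (462.0, -189.0, 126.0)), (237, (462.0, -189.0, 131.0)), (240, (463.0, -189.0, 135.0)), (243, (463.0, -189.0, 137.0))]
214 [(216, (458.0, -193.0, 88.0)), (219, (457.0, -195.0, 88.0)), (222, (456.0, -197.0, 88.0)), (225, (455.0, -199.0, 87.0)), (228, (463.0, -189.0, 119.0)), (231, (463.0, -190.0, 123.0)), (234, (463.0, -190.0, 126.0)), (237, (464.0, -190.0, 130.0)), (240, (465.0, -190.0, 134.0)), (243, (464.0, -190.0, 136.0))]
292 [(216, (502.0, -208.0, 90.0)), (219, (501.0, -210.0, 90.0)), (222, (501.0, -211.0, 90.0)), (225, (500.0, -213.0, 89.0)), (228, (500.0, -202.0, 120.0)), (231, (500.0, -203.0, 123.0)), (234, (500.0, -202.0, 127.0)), (237, (499.0, -202.0, 129.0)), (240, (499.0, -202.0, 134.0)), (243, (498.0, -202.0, 136.0))]
296 [(216, (504.0, -208.0, 92.0)), (219, (504.0, -210.0, 91.0)), (222, (503.0, -211.0, 92.0)), (225, (503.0, -213.0, 92.0)), (228, (502.0, -203.0, 118.0)), (231, (502.0, -203.0, 124.0)), (234, (501.0, -203.0, 126.0)), (237, (501.0, -202.0, 131.0)), (240, (501.0, -202.0, 135.0)), (243, (500.0, -202.0, 137.0))]
300 [(216, (506.0, -200.0, 112.0)), (219, (506.0, -209.0, 95.0)), (222, (505.0, -211.0, 94.0)), (225, (505.0, -202.0, 119.0)), (228, (504.0, -202.0, 122.0)), (231, (504.0, -201.0, 128.0)), (234, (503.0, -202.0, 130.0)), (237, (503.0, -203.0, 131.0)), (240, (502.0, -203.0, 135.0)), (243, (502.0, -203.0, 137.0))]
```

By depth, the fingertips are at z≈0.117, just above the funnel rim. That is about 32 mm higher than the reported TCP implies, so they closed in free air and nothing was touched. I'll open the hand and re-measure the tips.

```bash
python3 -m handwheel '{"hand":[1,1,1,1,1,1,1,1,1,1],"translation":[[0,0,0],[0,0,0],[0,0,0],[0,0,0],[0,0,0],[0,0,0],[0,0,0],[0,0,0],[0,0,0],[0,0,0]],"turn":[[0,0,0],[0,0,0],[0,0,0],[0,0,0],[0,0,0],[0,0,0],[0,0,0],[0,0,0],[0,0,0],[0,0,0]]}'
python3 - <<'E'
from h import *
im,d,P=cloud("wrist"); o=robot.get_obs(); p=o["position"]; print(p,o["q"])
f,cx,cy,T=K("wrist"); print(T[:3,3]-p)
yt=np.array([.944,-.33])
D=P-p; a=D[...,:2]@yt; b=D[...,:2]@np.array([.33,.944]); z=D[...,2]
for s in(-1,1):
    m=(s*a>.037)&(s*a<.075)&(abs(b)<.03)&(z>-.03)&(z<.06)
    print(s,m.sum(),[np.percentile(k[m],[0,2,50,98]).round(4) for k in(a,b,z)])
m=(np.hypot(P[...,0]-.477,P[...,1]+.2045)<.034)&(P[...,2]>.106)&(P[...,2]<.115);q=P[m]
print(cv2.minEnclosingCircle(q[:,:2].astype(np.float32)))
E
```

```text
time: 5.5
position: [0.4767, -0.2051, 0.1043]
tool_rot: [0.816, 0.578, -0.0, 0.0]
ft_force: [0.2, 0.3, 0.0]
grip_width: 0.0861
grip_force: 0.0
[ 0.47663866 -0.20504253  0.10431677] [-6.21834396e-01  5.44310057e-01  1.79478637e+00 -2.57955488e-05
  8.02501884e-01 -2.83840218e-01]
[0.02725544 0.07223203 0.1763676 ]
-1 1580 [array([-0.0534, -0.0519, -0.0433, -0.0407]), array([-0.009 , -0.0076,  0.0104,  0.0123]), array([0.0134, 0.0152, 0.0374, 0.0578])]
1 1581 [array([0.0442, 0.0445, 0.047 , 0.0555]), array([-0.0092, -0.0079,  0.0102,  0.0122]), array([0.0131, 0.0153, 0.0376, 0.0579])]
((0.47747066617012024, -0.20437373220920563), 0.031134309247136116)
```

```bash
python3 -m handwheel '{"hand":[1,1,1,1,1,0.8,0.74,0.7,0.68,0.65,0.62,0.6],"translation":[[0,0,-10],[0,0,-20],[0,0,-30],[0,0,-30],[0,0,-30],[0,0,-30],[0,0,-30],[0,0,-30],[0,0,-30],[0,0,-30],[0,0,-30],[0,0,-30]],"turn":[[0,0,0],[0,0,0],[0,0,0],[0,0,0],[0,0,0],[0,0,0],[0,0,0],[0,0,0],[0,0,0],[0,0,0],[0,0,0],[0,0,0]]}' 25
python3 -m handwheel '{"hand":[0.5,0.5,0.5,0.5],"translation":[[0,0,0],[0,0,0],[0,0,0],[0,0,0]],"turn":[[0,0,0],[0,0,0],[0,0,0],[0,0,0]]}'
```

```text
time: 6.55
position: [0.4767, -0.2051, 0.0746]
tool_rot: [0.816, 0.578, 0.0, 0.0]
ft_force: [-0.2, 0.8, 1.8]
grip_width: 0.0591
grip_force: 25.0
time: 6.88
position: [0.4767, -0.2051, 0.0746]
tool_rot: [0.816, 0.578, 0.0, 0.0]
ft_force: [-1.7, 0.8, 5.3]
grip_width: 0.0596
grip_force: 25.0
```

```bash
python3 -m handwheel '{"hand":[0.5,0.5,0.5,0.5,0.5,0.5,0.5,0.5,0.5,0.5],"translation":[[0,0,5],[0,0,15],[0,0,30],[0,0,45],[0,0,65],[0,0,85],[0,0,105],[0,0,125],[0,0,130],[0,0,130]],"turn":[[0,0,0],[0,0,0],[0,0,0],[0,0,0],[0,0,0],[0,0,0],[0,0,0],[0,0,0],[0,0,0],[0,0,0]]}'
python3 - <<'E'
from h import *
o=robot.get_obs(); p=o["position"]; print(p,o["grip_width"])
im,d,P=cloud("wrist"); 
q=P[(np.hypot(P[...,0]-p[0],P[...,1]-p[1])<.034)&(abs(P[...,2]-.241)<.004)]
print("rim wrist",len(q),q.mean(0),cv2.minEnclosingCircle(q[:,:2].astype(np.float32)))
im2,_,Q=cloud("scene")
for lab,c,bands in (("funnel",p,(.166,.172,.178,.184,.19,.2,.222,.227,.232,.237,.242)),("bottle",(.497,-.372),(.105,.11,.115,.12,.125,.13)),("jar",(.477,-.2045),(.02,.04,.06,.08,.085))):
  for z in bands:
    q=Q[(np.hypot(Q[...,0]-c[0],Q[...,1]-c[1])<.045)&(abs(Q[...,2]-z)<.0025)]
    if len(q)>4: print(lab,z,len(q),q[:,:2].min(0).round(4),q[:,:2].max(0).round(4),q[:,:2].mean(0).round(4))
A=cv2.resize(im[:,100:400],(400,512)); B=cv2.resize(im2[130:300,220:400],(400,378))
o=np.zeros((512,800,3),np.uint8);o[:,:400]=A;o[:378,400:]=B
cv2.imwrite("pics/l1.png",o[...,::-1])
E
```

```text
time: 7.72
position: [0.4777, -0.2057, 0.2062]
tool_rot: [0.816, 0.578, 0.001, 0.002]
ft_force: [0.4, -0.0, 0.4]
grip_width: 0.0595
grip_force: 25.0
[ 0.47771856 -0.2057272   0.20624076] 0.05950850270582914
rim wrist 2553 [ 0.47796224 -0.20751941  0.24202635] ((0.4785228371620178, -0.20331189036369324), 0.033387139439582825)
funnel 0.172 8 [ 0.4681 -0.2105] [ 0.4754 -0.2026] [ 0.4717 -0.2072]
funnel 0.178 7 [ 0.4694 -0.2107] [ 0.4753 -0.2027] [ 0.4715 -0.207 ]
funnel 0.184 8 [ 0.4691 -0.2127] [ 0.478  -0.2018] [ 0.4716 -0.208 ]
funnel 0.19 12 [ 0.4679 -0.212 ] [ 0.4789 -0.1989] [ 0.4721 -0.2066]
funnel 0.222 71 [ 0.4359 -0.2275] [ 0.5088 -0.1784] [ 0.4837 -0.1999]
funnel 0.227 92 [ 0.4351 -0.2337] [ 0.5068 -0.1791] [ 0.4713 -0.2079]
funnel 0.232 100 [ 0.4363 -0.2339] [ 0.5078 -0.1784] [ 0.4749 -0.2084]
funnel 0.237 84 [ 0.4361 -0.2346] [ 0.5091 -0.1802] [ 0.4709 -0.2082]
funnel 0.242 79 [ 0.4332 -0.2353] [ 0.5093 -0.1818] [ 0.4753 -0.2125]
bottle 0.105 17 [ 0.4811 -0.3848] [ 0.4986 -0.359 ] [ 0.4868 -0.3736]
bottle 0.11 21 [ 0.4816 -0.3848] [ 0.4996 -0.3615] [ 0.4871 -0.3753]
bottle 0.115 26 [ 0.4826 -0.3845] [ 0.5103 -0.36  ] [ 0.4922 -0.3726]
bottle 0.12 29 [ 0.4828 -0.3849] [ 0.5099 -0.36  ] [ 0.4931 -0.3714]
bottle 0.125 36 [ 0.4804 -0.3866] [ 0.51  -0.358] [ 0.4954 -0.3718]
bottle 0.13 70 [ 0.4769 -0.3859] [ 0.5111 -0.3552] [ 0.495  -0.3712]
jar 0.02 39 [ 0.4413 -0.2375] [ 0.4855 -0.1767] [ 0.4533 -0.2162]
jar 0.04 45 [ 0.4399 -0.2373] [ 0.5073 -0.1744] [ 0.4618 -0.2089]
jar 0.06 73 [ 0.4391 -0.2384] [ 0.5077 -0.1747] [ 0.4659 -0.21  ]
jar 0.08 67 [ 0.447  -0.2308] [ 0.5007 -0.1793] [ 0.4726 -0.2049]
jar 0.085 75 [ 0.4481 -0.2299] [ 0.5014 -0.1791] [ 0.4748 -0.205 ]
```

View pics/l1.png

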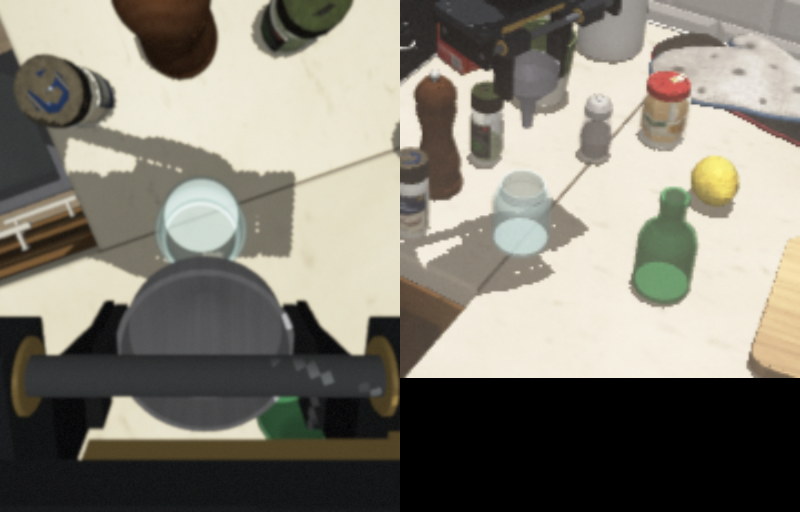

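The funnel hangs upright in the fingers and the empty jar is still standing. The bottle mouth is at about (0.498, −0.372), so I'm moving over it.

```bash
python3 -m handwheel '{"hand":[0.5,0.5,0.5,0.5,0.5,0.5,0.5,0.5,0.5,0.5,0.5],"translation":[[2,-20,0],[5,-45,0],[8,-70,0],[11,-95,0],[14,-120,0],[17,-140,0],[19,-155,0],[20,-167,0],[20,-167,0],[20,-167,0],[20,-167,0]],"turn":[[0,0,0],[0,0,0],[0,0,0],[0,0,0],[0,0,0],[0,0,0],[0,0,0],[0,0,0],[0,0,0],[0,0,0],[0,0,0]]}'
python3 - <<'E'
from h import *
o=robot.get_obs(); p=o["position"]; print(p)
im,d,Q=cloud("scene")
for lab,c,bands in (("stem",p,(.169,.173,.177,.181,.185,.189,.193)),("bottle",(.497,-.372),(.105,.115,.12,.125,.13))):
  for z in bands:
    m=(np.hypot(Q[...,0]-c[0],Q[...,1]-c[1])<.03)&(abs(Q[...,2]-z)<.0025); q=Q[m]
    # lateral coordinate perpendicular to camera heading
    if len(q)>4:
        l=q[:,:2]@np.array([.536,-.844]); print(lab,z,len(q),l.min().round(4),l.max().round(4),((l.min()+l.max())/2).round(4))
cv2.imwrite("pics/l2.png",cv2.resize(im[130:280,250:430,::-1],None,fx=4,fy=4,interpolation=cv2.INTER_CUBIC))
E
```

```text
time: 8.73
position: [0.4961, -0.3706, 0.2034]
tool_rot: [0.816, 0.578, 0.0, -0.001]
ft_force: [-0.9, 0.3, -1.1]
grip_width: 0.0594
grip_force: 25.0
[ 0.49605354 -0.37056358  0.20341484]
stem 0.169 10 0.5724 0.581 0.5767
stem 0.173 6 0.5723 0.5808 0.5766
stem 0.177 10 0.5718 0.5824 0.5771
stem 0.181 7 0.5714 0.5815 0.5765
stem 0.185 12 0.5705 0.5838 0.5771
stem 0.189 12 0.5702 0.5828 0.5765
stem 0.193 9 0.5693 0.5853 0.5773
bottle 0.105 24 0.5652 0.5919 0.5786
bottle 0.115 31 0.5658 0.59 0.5779
bottle 0.12 21 0.5655 0.5901 0.5778
bottle 0.125 32 0.5642 0.5913 0.5777
bottle 0.13 72 0.5635 0.5938 0.5786
```

View pics/l2.png

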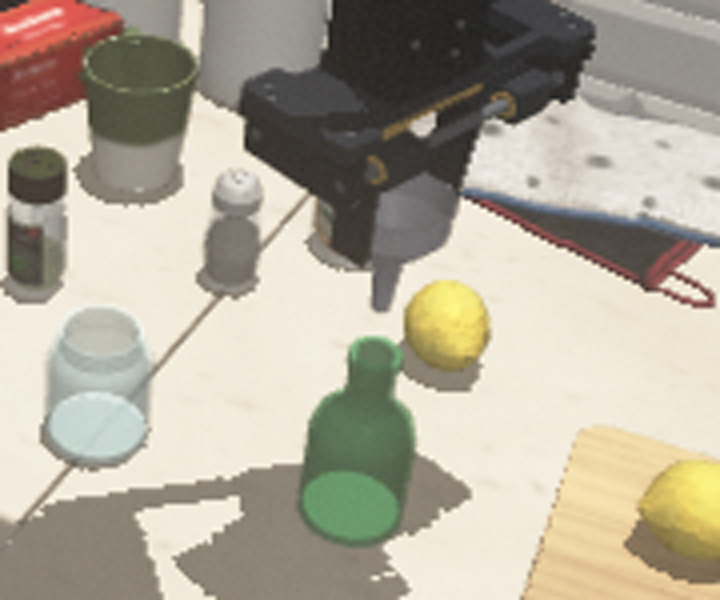

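The stem hangs vertically just above the bottle mouth, which is at about (375,345) in the crop. The offset left is about (+1, −2) mm, so I'm lowering it in stages.

```bash
python3 -m handwheel '{"hand":[0.5,0.5,0.5,0.5,0.5,0.5,0.5,0.5,0.5,0.5],"translation":[[1,-2,-8],[1,-2,-16],[1,-2,-24],[1,-2,-30],[1,-2,-36],[1,-2,-42],[1,-2,-48],[1,-2,-54],[1,-2,-60],[1,-2,-60]],"turn":[[0,0,0],[0,0,0],[0,0,0],[0,0,0],[0,0,0],[0,0,0],[0,0,0],[0,0,0],[0,0,0],[0,0,0]]}'
```

```text
time: 9.62
position: [0.497, -0.3734, 0.1428]
tool_rot: [0.816, 0.578, -0.0, -0.001]
ft_force: [-0.1, 0.1, -0.7]
grip_width: 0.0593
grip_force: 25.0
```

```bash
python3 -m handwheel '{"hand":[0.5,0.5,0.5,0.5,0.5],"translation":[[0,0,-2],[0,0,-4],[0,0,-6],[0,0,-7],[0,0,-7]],"turn":[[0,0,0],[0,0,0],[0,0,0],[0,0,0],[0,0,0]]}'
```

```text
time: 10.03
position: [0.4976, -0.374, 0.1372]
tool_rot: [0.816, 0.578, -0.0, -0.0]
ft_force: [0.2, 0.5, -1.1]
grip_width: 0.0596
grip_force: 25.0
```

```bash
python3 -m handwheel '{"hand":[0.5,0.5,0.5,0.5],"translation":[[0,0,-1],[0,0,-2],[0,0,-2.5],[0,0,-2.5]],"turn":[[0,0,0],[0,0,0],[0,0,0],[0,0,0]]}'; python3 -m handwheel '{"hand":[0.5,0.5,0.5],"translation":[[0,0,-1],[0,0,-1],[0,0,-1]],"turn":[[0,0,0],[0,0,0],[0,0,0]]}'
```

```text
time: 10.37
position: [0.4976, -0.374, 0.1347]
tool_rot: [0.816, 0.578, -0.0, -0.0]
ft_force: [0.6, 0.4, -0.6]
grip_width: 0.0591
grip_force: 25.0
time: 10.62
position: [0.4976, -0.374, 0.1337]
tool_rot: [0.816, 0.578, -0.0, -0.0]
ft_force: [0.0, 0.2, 0.0]
grip_width: 0.0591
grip_force: 25.0
```

```bash
python3 -m handwheel '{"hand":[0.5,0.5,0.5],"translation":[[0,0,-1],[0,0,-1],[0,0,-1]],"turn":[[0,0,0],[0,0,0],[0,0,0]]}';  python3 - <<'E'
from h import *
im,d,P=cloud("wrist"); p=robot.get_obs()["position"]
q=P[(np.hypot(P[...,0]-p[0],P[...,1]-p[1])<.034)&(abs(P[...,2]-.17)<.004)]
print("rim",len(q),np.percentile(q[:,2],[50,90]),cv2.minEnclosingCircle(q[:,:2].astype(np.float32)))
E
```

```text
time: 10.87
position: [0.4978, -0.3742, 0.1336]
tool_rot: [0.816, 0.578, 0.0, 0.0]
ft_force: [-1.0, 1.3, 4.5]
grip_width: 0.0593
grip_force: 25.0
rim 2317 [0.17055003 0.17159329] ((0.49851372838020325, -0.37210026383399963), 0.03342299535870552)
```

Contact came at the expected seated height, with 4.5 N on the wrist and the rim at 0.170. I'm releasing and backing off.

```bash
python3 -m handwheel '{"hand":[0.75,0.85,1,1,1,1,1,1,1,1,1,1],"translation":[[0,0,0],[0,0,0],[0,0,0],[0,0,0],[0,0,0],[0,0,0],[0,0,0],[0,0,15],[0,0,40],[0,0,75],[0,0,110],[0,0,130]],"turn":[[0,0,0],[0,0,0],[0,0,0],[0,0,0],[0,0,0],[0,0,0],[0,0,0],[0,0,0],[0,0,0],[0,0,0],[0,0,0],[0,0,0]]}'
python3 -m handwheel '{"hand":[1,1,1,1,1,1,1],"translation":[[0,20,0],[0,60,0],[0,100,0],[0,140,0],[0,180,0],[0,220,0],[0,230,0]],"turn":[[0,0,0],[0,0,0],[0,0,0],[0,0,0],[0,0,0],[0,0,0],[0,0,0]]}'
python3 - <<'E'
from h import *
print(robot.get_obs()["position"])
for n in("scene","top"):
    im,d,P=cloud(n); np.savez(n+"2.npz",im=im,P=P)
    q=P[(np.hypot(P[...,0]-.498,P[...,1]+.372)<.045)&(abs(P[...,2]-.17)<.006)]
    print(n,len(q),q.mean(0),np.percentile(q[:,2],[5,50,95]),cv2.minEnclosingCircle(q[:,:2].astype(np.float32)))
    for z in(.12,.145,.155,.16,.165,.17,.175): 
        q=P[(np.hypot(P[...,0]-.498,P[...,1]+.372)<.045)&(abs(P[...,2]-z)<.0025)]
        if len(q)>4: l=q[:,:2]@np.array([.536,-.844]); print(z,len(q),l.min().round(4),l.max().round(4),((l.min()+l.max())/2).round(4))
E
```

```text
time: 11.92
position: [0.4988, -0.3752, 0.2669]
tool_rot: [0.816, 0.578, 0.0, 0.003]
ft_force: [0.1, -1.2, -0.3]
grip_width: 0.087
grip_force: 0.0
time: 12.5
position: [0.496, -0.1382, 0.2628]
tool_rot: [0.815, 0.58, 0.0, -0.002]
ft_force: [0.3, -0.1, 0.3]
grip_width: 0.0874
grip_force: 0.0
[ 0.49597553 -0.1382476   0.26275251]
scene 169 [ 0.49818344 -0.37238594  0.16832527] [0.16454505 0.16846623 0.17205615] ((0.49679553508758545, -0.3718535900115967), 0.03251330181956291)
0.12 15 0.565 0.5889 0.5769
0.145 54 0.5647 0.6048 0.5848
0.155 91 0.5517 0.6097 0.5807
0.16 90 0.5512 0.6104 0.5808
0.165 88 0.5508 0.6108 0.5808
0.17 102 0.5504 0.6117 0.581
top 94 [ 0.50038733 -0.37851493  0.16975207] [0.16560392 0.16979463 0.17347921] ((0.4987702965736389, -0.37495267391204834), 0.03134509548544884)
0.145 100 0.561 0.6094 0.5852
0.155 38 0.5541 0.6118 0.5829
0.16 22 0.5553 0.613 0.5841
0.165 22 0.5537 0.6129 0.5833
0.17 66 0.5531 0.614 0.5836
0.175 12 0.553 0.6128 0.5829
```

The heights say the funnel is seated, but the lateral readings differ by about 3 mm. I'm checking its level and centring with the wrist camera.

```bash
python3 -m handwheel '{"hand":[1,1,1,1,1,1,1,1],"translation":[[0,-40,0],[0,-80,0],[0,-120,0],[0,-160,0],[0,-180,5],[0,-190,10],[0,-190,10],[0,-190,10]],"turn":[[0,0,0],[0,0,0],[0,0,0],[0,0,0],[0,0,0],[0,0,0],[0,0,0],[0,0,0]]}'
python3 - <<'E'
from h import *
print(robot.get_obs()["position"])
A=np.zeros((384,1)); 
im,d,P=cloud("wrist"); np.savez("w3.npz",im=im,d=d,P=P)
R=np.hypot(P[...,0]-.498,P[...,1]+.373)
q=P[(R<.04)&(abs(P[...,2]-.17)<.008)]; c,r=cv2.minEnclosingCircle(q[:,:2].astype(np.float32)); print(len(q),c,r)
rr=np.hypot(q[:,0]-c[0],q[:,1]-c[1]); q=q[(rr>.027)&(rr<.032)&(q[:,2]>.165)]
X=np.c_[q[:,:2]-c,np.ones(len(q))]; print("plane slope",np.linalg.lstsq(X,q[:,2],rcond=None)[0],len(q))
ang=np.degrees(np.arctan2(q[:,1]-c[1],q[:,0]-c[0]))
for a in range(-180,180,30):
    m=(ang>=a)&(ang<a+30); 
    if m.sum()>3: print(a,m.sum(),np.percentile(q[m,2],95).round(4))
a=im[150:384,130:400]; b=np.load("scene2.npz")["im"][150:280,260:400]
o=np.zeros((468,800,3),np.uint8); o[:,:540]=0; A=cv2.resize(a,(460,399)); B=cv2.resize(b,(340,316)); o[:399,:460]=A;o[:316,460:]=B
cv2.imwrite("pics/s1.png",o[...,::-1])
E
```

```text
time: 13.27
position: [0.4973, -0.3346, 0.2728]
tool_rot: [0.816, 0.577, 0.0, -0.0]
ft_force: [-0.0, 0.5, 0.0]
grip_width: 0.0868
grip_force: 0.0
[ 0.4973221  -0.33459891  0.2728028 ]
878 (0.49981194734573364, -0.3738898038864136) 0.031233159825205803
plane slope [0.00363665 0.01566279 0.16992043] 714
-180 64 0.1717
-150 80 0.1715
-120 79 0.1719
-90 84 0.172
-60 70 0.1718
-30 47 0.172
0 40 0.172
30 53 0.1721
60 57 0.1718
90 49 0.1717
120 42 0.172
150 49 0.172
```

View pics/s1.png

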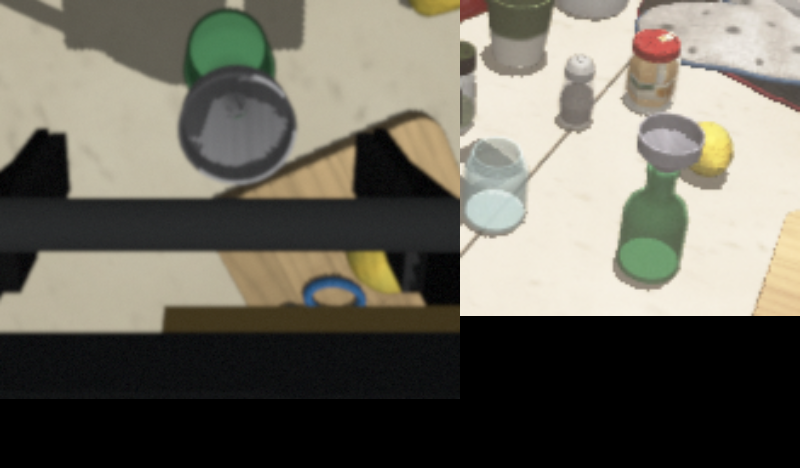

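The funnel is level and seated in the bottle, with its mouth at (237,125) in the wrist crop and at about (0.499, −0.374) in the world. Now the strainer: I'm hovering over the handle with the fingers partly closed.

```bash
python3 -m handwheel '{"hand":[0.6,0.6,0.6,0.6,0.6,0.6,0.6,0.6,0.6,0.6,0.6,0.6],"translation":[[0,40,5],[0,80,10],[3,120,15],[3,160,15],[6,200,15],[8,240,15],[10,280,15],[12,320,15],[14,360,15],[16,400,15],[18,440,15],[18,480,15]],"turn":[[0,0,0],[0,0,0],[0,0,0],[0,0,0],[0,0,0],[0,0,0],[0,0,0],[0,0,0],[0,0,0],[0,0,0],[0,0,0],[0,0,0]]}'
python3 -m handwheel '{"hand":[0.6,0.6,0.6],"translation":[[0,0,0],[0,0,0],[0,0,0]],"turn":[[0,0,0],[0,0,0],[0,0,0]]}'
cat > han.py <<'E'
from h import *
p=robot.get_obs()["position"]; print("tcp",p)
im,d,P=cloud("wrist"); cv2.imwrite("pics/h1.png",im[...,::-1])
q=im.astype(int); m=(P[...,2]>.085)&(P[...,2]<.115)&(np.hypot(P[...,0]-.515,P[...,1]-.153)<.07)
w=m&(q[...,0]-q[...,2]>20)
h=P[w]; print("wood",len(h),cv2.minAreaRect(h[:,:2].astype(np.float32)),h.mean(0),cv2.fitLine(h[:,:2].astype(np.float32),cv2.DIST_L2,0,.01,.01).ravel())
s=(P[...,2]>.088)&(P[...,2]<.105)&(np.hypot(P[...,0]-.479,P[...,1]-.047)<.034); b=P[s]
if len(b)>5: print("bowl rim",len(b),cv2.minEnclosingCircle(b[:,:2].astype(np.float32)),b.mean(0))
E
python3 han.py
```

```text
time: 14.32
position: [0.5139, 0.1494, 0.288]
tool_rot: [0.815, 0.579, -0.0, -0.0]
ft_force: [0.4, -0.9, -1.0]
grip_width: 0.0523
grip_force: 0.0
time: 14.57
position: [0.5144, 0.1468, 0.2877]
tool_rot: [0.815, 0.579, -0.001, 0.0]
ft_force: [-0.5, 0.6, -0.9]
grip_width: 0.052
grip_force: 0.0
tcp [0.51436226 0.14678373 0.28770723]
wood 876 ((0.5163208246231079, 0.15384651720523834), (0.08597530424594879, 0.012398555874824524), 71.0196762084961) [0.51744343 0.15678505 0.10014631] [0.32724482 0.9449396  0.5174434  0.15678504]
bowl rim 388 ((0.48043200373649597, 0.04986501485109329), 0.030868159607052803) [0.48132618 0.05383076 0.09435498]
```

```bash
python3 -m handwheel '{"hand":[0.6,0.6,0.6,0.6,0.6,0.6,0.6,0.6,0.6],"translation":[[2,7,-30],[2,7,-65],[2,7,-100],[2,7,-130],[2,7,-155],[2,7,-165],[2,7,-165],[2,7,-165],[2,7,-165]],"turn":[[0,0,0],[0,0,0],[0,0,0],[0,0,0],[0,0,0],[0,0,0],[0,0,0],[0,0,0],[0,0,0]]}'; python3 han.py
```

```text
time: 15.37
position: [0.5192, 0.1525, 0.1244]
tool_rot: [0.816, 0.578, 0.001, 0.001]
ft_force: [0.1, -0.2, 0.4]
grip_width: 0.0519
grip_force: 0.0
tcp [0.51917683 0.15249511 0.12437635]
wood 2383 ((0.5181090831756592, 0.15905000269412994), (0.07658975571393967, 0.013894022442400455), 70.36061096191406) [0.51858592 0.16073165 0.10006396] [0.32431436 0.9459494  0.5185859  0.16073164]
bowl rim 191 ((0.4858754873275757, 0.06856673955917358), 0.014831130392849445) [0.48845751 0.07398463 0.09381816]
```

```bash
python3 -m handwheel '{"hand":[0.6,0.6,0.6,0.6,0.6,0.6],"translation":[[-3,2,-20],[-3,2,-40],[-3,2,-55],[-3,2,-61],[-3,2,-61],[-3,2,-61]],"turn":[[0,0,0],[0,0,0],[0,0,0],[0,0,0],[0,0,0],[0,0,0]]}'; python3 -m handwheel '{"hand":[0.4,0.3,0.25,0.2,0.18,0.16,0.14,0.12,0.1,0.08,0.05,0.05],"translation":[[0,0,0],[0,0,0],[0,0,0],[0,0,0],[0,0,0],[0,0,0],[0,0,0],[0,0,0],[0,0,0],[0,0,0],[0,0,0],[0,0,0]],"turn":[[0,0,0],[0,0,0],[0,0,0],[0,0,0],[0,0,0],[0,0,0],[0,0,0],[0,0,0],[0,0,0],[0,0,0],[0,0,0],[0,0,0]]}' 50
```

```text
time: 15.92
position: [0.5156, 0.155, 0.0628]
tool_rot: [0.816, 0.578, 0.001, 0.0]
ft_force: [1.0, -0.3, 0.1]
grip_width: 0.0521
grip_force: 0.0
time: 16.92
position: [0.5147, 0.1549, 0.0618]
tool_rot: [0.816, 0.578, -0.0, -0.0]
ft_force: [0.2, -0.1, -0.1]
grip_width: 0.0134
grip_force: 50.0
```

```bash
python3 -m handwheel '{"hand":[0.05,0.05,0.05,0.05,0.05,0.05,0.05,0.05,0.05,0.05,0.05],"translation":[[0,0,3],[0,0,8],[0,0,18],[0,0,33],[0,0,53],[0,0,78],[0,0,103],[0,0,128],[0,0,150],[0,0,160],[0,0,160]],"turn":[[0,0,0],[0,0,0],[0,0,0],[0,0,0],[0,0,0],[0,0,0],[0,0,0],[0,0,0],[0,0,0],[0,0,0],[0,0,0]]}'
cat > lev.py <<'E'
from h import *
p=robot.get_obs()["position"]; print("tcp",p); g=p+[0,0,.032]
u=np.array([.3275,.945]); w=np.array([.945,-.3275])
for n in("scene","wrist","top"):
    im,d,P=cloud(n); D=P-g; a=D[...,:2]@u; b=D[...,:2]@w; z=D[...,2]
    for lab,a0,a1,bm in(("wood",-.045,.045,.012),("bowl",-.145,-.075,.034)):
        m=(a>a0)&(a<a1)&(abs(b)<bm)&(z>-.035)&(z<.014)
        if m.sum()<8: continue
        q=P[m]; print(n,lab,m.sum(),"a",np.percentile(a[m],[1,99]).round(4),"b",np.percentile(b[m],[1,99]).round(4),"z",np.percentile(z[m],[1,50,99]).round(4))
        if lab=="bowl":
            r=m&(z>-.004)&(abs(b)<.034)&(abs(a+.11)<.033); q=P[r]
            if len(q)>8: 
                print("   rim",len(q),np.round(cv2.minEnclosingCircle(q[:,:2].astype(np.float32))[0],4),np.median(q[:,2]).round(4))
                f=np.abs(z[r]-np.median(z[r]))<.004
                if f.sum()>20: print("   slopes along,across",np.linalg.lstsq(np.c_[a[r][f]+.11,b[r][f],np.ones(f.sum())],z[r][f],rcond=None)[0].round(4))
        else:
            t=m&(z>.001)
            if t.sum()>15: print("   top slope",np.polyfit(a[t],z[t],1).round(4))
E
python3 lev.py
```

```text
time: 17.83
position: [0.5164, 0.1552, 0.225]
tool_rot: [0.816, 0.578, 0.003, 0.002]
ft_force: [0.2, 0.0, -0.3]
grip_width: 0.0132
grip_force: 50.0
tcp [0.51639447 0.15519658 0.22501737]
scene wood 95 a [-0.0423  0.0354] b [-0.0116  0.0115] z [-0.0155  0.0056  0.0118]
   top slope [0.0502 0.007 ]
scene bowl 321 a [-0.1426 -0.0772] b [-0.0289  0.0251] z [-0.0236 -0.0075  0.0019]
   rim 107 [0.477  0.0515] 0.2565
   slopes along,across [-0.007  -0.0032 -0.0007]
wrist wood 4486 a [-0.0324  0.0424] b [-0.0114  0.0113] z [-0.016   0.0044  0.0121]
   top slope [0.003  0.0045]
top wood 102 a [-0.0447 -0.0032] b [-0.0073  0.0064] z [-0.0023  0.0011  0.0065]
   top slope [0.0394 0.0039]
top bowl 593 a [-0.1439 -0.0796] b [-0.0279  0.0259] z [-0.034  -0.0206 -0.0005]
   rim 83 [0.4784 0.0501] 0.2544
   slopes along,across [ 0.0042 -0.0032 -0.0024]
```

The strainer came off level and squarely held. I'll check the cabinet clearance along the hand's path, then carry it across.

```bash
python3 - <<'E'
import numpy as np
for n in("scene","top"):
    P=np.load(n+".npz")["P"]; m=(P[...,2]>.22)&(P[...,0]>.35)&(P[...,0]<.75)&(P[...,1]>-.45)&(P[...,1]<.3); q=P[m]
    print(n,len(q),q[:,0].min(),q[:,2].min(), q[q[:,2]<.48][:3])
E
python3 -m handwheel '{"hand":[0.05,0.05,0.05,0.05,0.05,0.05,0.05,0.05,0.05,0.05,0.05,0.05],"translation":[[0,-8,0],[1,-22,0],[2,-42,0],[3,-65,0],[4,-90,0],[5,-115,0],[6,-140,0],[7,-165,0],[8,-185,0],[9,-200,0],[9,-208,0],[9,-210,0]],"turn":[[0,0,0],[0,0,0],[0,0,0],[0,0,0],[0,0,0],[0,0,0],[0,0,0],[0,0,0],[0,0,0],[0,0,0],[0,0,0],[0,0,0]]}'
python3 -m handwheel '{"hand":[0.05,0.05,0.05,0.05,0.05,0.05,0.05,0.05,0.05,0.05,0.05,0.05],"translation":[[0,-8,0],[1,-22,0],[2,-42,0],[3,-65,0],[4,-90,0],[5,-115,0],[6,-140,0],[7,-165,0],[8,-185,0],[9,-200,0],[10,-210,0],[10,-215,0]],"turn":[[0,0,0],[0,0,0],[0,0,0],[0,0,0],[0,0,0],[0,0,0],[0,0,0],[0,0,0],[0,0,0],[0,0,0],[0,0,0],[0,0,0]]}'
python3 -m handwheel '{"hand":[0.05,0.05,0.05,0.05],"translation":[[0,0,0],[0,0,0],[0,0,0],[0,0,0]],"turn":[[0,0,0],[0,0,0],[0,0,0],[0,0,0]]}'
python3 lev.py
```

```text
scene 5188 0.6356109770095453 0.4960833866295077 []
top 28376 0.6399567699362254 0.4930645933518718 []
time: 18.98
position: [0.523, -0.0566, 0.2205]
tool_rot: [0.817, 0.577, -0.001, -0.001]
ft_force: [0.1, 0.4, -1.2]
grip_width: 0.0139
grip_force: 50.0
time: 19.98
position: [0.5338, -0.2713, 0.2216]
tool_rot: [0.816, 0.578, 0.0, 0.0]
ft_force: [-0.6, 0.1, -0.6]
grip_width: 0.0134
grip_force: 50.0
time: 20.32
position: [0.5336, -0.2688, 0.2219]
tool_rot: [0.816, 0.579, 0.0, -0.0]
ft_force: [0.6, 0.3, 0.2]
grip_width: 0.0136
grip_force: 50.0
tcp [ 0.53359461 -0.26880638  0.22185227]
scene wood 160 a [-0.0446  0.0336] b [-0.0101  0.0103] z [-0.0181  0.005   0.013 ]
   top slope [-0.0017  0.006 ]
scene bowl 477 a [-0.143  -0.0792] b [-0.0286  0.0265] z [-0.0253 -0.0082  0.0025]
   rim 149 [ 0.4936 -0.3737] 0.2537
   slopes along,across [ 0.0059 -0.0169 -0.0003]
wrist wood 4433 a [-0.0318  0.0429] b [-0.0113  0.0113] z [-0.0142  0.0063  0.0121]
   top slope [0.0005 0.0062]
top wood 27 a [0.0289 0.0398] b [-0.0054  0.0076] z [0.0018 0.0063 0.0105]
   top slope [-0.2595  0.0155]
top bowl 265 a [-0.1434 -0.114 ] b [-0.0267  0.0256] z [-0.0298 -0.0145  0.0034]
   rim 67 [ 0.4954 -0.3808] 0.2541
   slopes along,across [ 0.0537 -0.0017  0.0014]
```

```bash
python3 -m handwheel '{"hand":[0.05,0.05,0.05,0.05,0.05,0.05,0.05,0.05],"translation":[[2,0,-5],[2.5,0,-10],[2.5,0,-15],[2.5,0,-20],[2.5,0,-25],[2.5,0,-30],[2.5,0,-30],[2.5,0,-30]],"turn":[[0,0,0],[0,0,0],[0,0,0],[0,0,0],[0,0,0],[0,0,0],[0,0,0],[0,0,0]]}'
cat > fin.py <<'E'
from h import *
p=robot.get_obs()["position"]; print("tcp",p,"nominal bowl",p[:2]+[-.0362,-.104],"bottom",p[2]+.002)
for n in("scene","top"):
    im,d,P=cloud(n); f,cx,cy,T=K(n)
    hd=T[:2,2]/np.linalg.norm(T[:2,2]); L=np.array([hd[1],-hd[0]])
    R=np.hypot(P[...,0]-.499,P[...,1]+.374)
    for lab,z0,z1,rm in(("funnel",.156,.168,.04),("bowlrim",p[2]+.027,p[2]+.034,.033)):
        q=P[(R<rm)&(P[...,2]>z0)&(P[...,2]<z1)]
        if len(q)>9:
            l=q[:,:2]@L; e=np.percentile(l,[.5,99.5]); c,r=cv2.minEnclosingCircle(q[:,:2].astype(np.float32)); print(n,lab,len(q),e.round(4),"lat mid",e.mean().round(4),"circ",np.round(c,4),round(r,4),"zmed",np.median(q[:,2]).round(4))
    if n=="scene":
        z=P[...,2][(R<.035)]; print(np.histogram(z,np.arange(.15,.24,.005)))
        cv2.imwrite("pics/f1.png",cv2.resize(im[100:280,130:430,::-1],None,fx=2.6,fy=2.6,interpolation=cv2.INTER_CUBIC))
E
python3 fin.py
```

```text
time: 21.13
position: [0.5359, -0.2699, 0.1912]
tool_rot: [0.816, 0.578, -0.0, -0.001]
ft_force: [-0.1, 0.2, -0.2]
grip_width: 0.0132
grip_force: 50.0
tcp [ 0.53588038 -0.26994344  0.19123088] nominal bowl [ 0.49968038 -0.37394344] bottom 0.19323087931368213
scene funnel 209 [0.5515 0.6103] lat mid 0.5809 circ [ 0.4963 -0.3742] 0.0322 zmed 0.1617
scene bowlrim 152 [0.5563 0.6133] lat mid 0.5848 circ [ 0.4975 -0.3739] 0.0323 zmed 0.2227
(array([ 92,  92,  94,  82,  35,   0,   0,   0,   0,  24,  57,  73,  83,
        75, 136,  15,   0]), array([0.15 , 0.155, 0.16 , 0.165, 0.17 , 0.175, 0.18 , 0.185, 0.19 ,
       0.195, 0.2  , 0.205, 0.21 , 0.215, 0.22 , 0.225, 0.23 , 0.235]))
top bowlrim 58 [0.3583 0.3976] lat mid 0.3779 circ [ 0.4976 -0.3829] 0.0282 zmed 0.223
```

```bash
python3 -m handwheel '{"hand":[0.05,0.05,0.05,0.05,0.05,0.05,0.05,0.05],"translation":[[-1,1.5,-3],[-1,1.5,-6],[-1,1.5,-9],[-1,1.5,-9],[-1,1.5,-9],[-1,1.5,-9],[-1,1.5,-9],[-1,1.5,-9]],"turn":[[0,0,0],[0,0,0],[0,0,0],[0,0,0],[0,0,0],[0,0,0],[0,0,0],[0,0,0]]}'
python3 fin.py; python3 fin.py; python3 lev.py
python3 - <<'E'
from h import *
P=np.load("scene.npz")["P"]; _,_,Q=cloud("scene")
for nm,c,r,h in(("mill",(.503,-.07),.04,.16),("sj",(.582,-.0915),.03,.1),("sj2",(.425,-.089),.03,.1),("tumb",(.48,.048),.05,.04),("jar",(.477,-.2045),.045,.06),("bot",(.498,-.372),.045,.05)):
    print(nm,[np.nanmedian(A[(np.hypot(A[...,0]-c[0],A[...,1]-c[1])<r)&(abs(A[...,2]-h)<.012)][:,:2],axis=0).round(4) for A in(P,Q)])
E
```

```text
time: 21.9
position: [0.5353, -0.2686, 0.1829]
tool_rot: [0.816, 0.578, 0.0, 0.0]
ft_force: [-0.4, 0.4, -1.3]
grip_width: 0.0137
grip_force: 50.0
tcp [ 0.53525564 -0.26864148  0.18294321] nominal bowl [ 0.49905564 -0.37264148] bottom 0.18494320852285762
scene funnel 177 [0.551  0.6103] lat mid 0.5806 circ [ 0.4968 -0.3734] 0.0327 zmed 0.1617
scene bowlrim 151 [0.5553 0.6121] lat mid 0.5837 circ [ 0.497  -0.3732] 0.0324 zmed 0.2146
(array([88, 83, 71, 70, 35,  0,  0, 10, 53, 63, 81, 81, 99, 74,  0,  0,  0]), array([0.15 , 0.155, 0.16 , 0.165, 0.17 , 0.175, 0.18 , 0.185, 0.19 ,
       0.195, 0.2  , 0.205, 0.21 , 0.215, 0.22 , 0.225, 0.23 , 0.235]))
top bowlrim 58 [0.3552 0.3977] lat mid 0.3764 circ [ 0.4962 -0.3807] 0.0285 zmed 0.214
tcp [ 0.53521542 -0.26863492  0.18295432] nominal bowl [ 0.49901542 -0.37263492] bottom 0.18495432053866162
scene funnel 164 [0.5514 0.6104] lat mid 0.5809 circ [ 0.497  -0.3735] 0.0317 zmed 0.1613
scene bowlrim 146 [0.5552 0.6121] lat mid 0.5836 circ [ 0.4988 -0.3744] 0.0327 zmed 0.2146
(array([89, 78, 77, 58, 41,  0,  0, 13, 46, 71, 81, 86, 87, 77,  0,  
[... 595 characters left out ...]
] b [-0.0113  0.0113] z [-0.014   0.0063  0.0122]
   top slope [0.0003 0.0062]
top wood 26 a [0.0291 0.0408] b [-0.0049  0.0076] z [0.002  0.0062 0.0101]
   top slope [-0.0399  0.0074]
top bowl 276 a [-0.1428 -0.1114] b [-0.0269  0.0259] z [-0.0311 -0.0157  0.003 ]
   rim 67 [ 0.4961 -0.3811] 0.2151
   slopes along,across [ 0.0072 -0.0186  0.0001]
mill [array([ 0.4963, -0.0725]), array([ 0.4972, -0.0718])]
sj [array([ 0.5749, -0.094 ]), array([ 0.5758, -0.0931])]
sj2 [array([ 0.4164, -0.0922]), array([ 0.4167, -0.0918])]
tumb [array([0.4496, 0.0241]), array([0.4547, 0.0331])]
jar [array([ 0.4505, -0.2193]), array([ 0.4573, -0.2092])]
bot [array([ 0.4701, -0.381 ]), array([ 0.4709, -0.3815])]
```

View pics/f1.png

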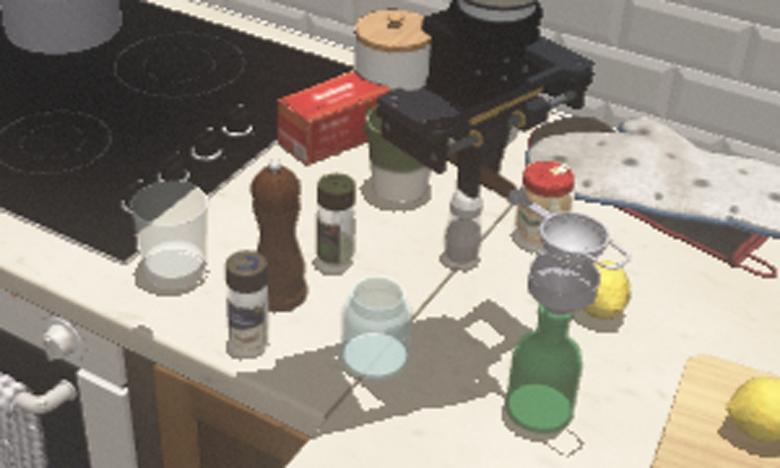

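The picture shows the strainer level over the funnel, with the bowl at (574,235) and the funnel at (564,270). Everything else is standing where it was. Both fixed cameras put the bowl about 3 mm too far towards −y, so I'm trimming that.

```bash
python3 -m handwheel '{"hand":[0.05,0.05,0.05,0.05,0.05,0.05,0.05,0.05],"translation":[[0,1,0],[0,2,0],[-0.5,3,0],[-0.5,3,0],[-0.5,3,0],[-0.5,3,0],[-0.5,3,0],[-0.5,3,0]],"turn":[[0,0,0],[0,0,0],[0,0,0],[0,0,0],[0,0,0],[0,0,0],[0,0,0],[0,0,0]]}'
python3 fin.py | grep -v array
```

```text
time: 22.97
position: [0.5347, -0.2656, 0.1828]
tool_rot: [0.816, 0.578, -0.0, 0.0]
ft_force: [-0.0, 0.9, -1.0]
grip_width: 0.0133
grip_force: 50.0
tcp [ 0.53466814 -0.26560527  0.18281905] nominal bowl [ 0.49846814 -0.36960527] bottom 0.18481904857462975
scene funnel 173 [0.5513 0.6099] lat mid 0.5806 circ [ 0.4956 -0.3722] 0.0329 zmed 0.1619
scene bowlrim 146 [0.5519 0.6101] lat mid 0.581 circ [ 0.4973 -0.3743] 0.0315 zmed 0.2141
       0.195, 0.2  , 0.205, 0.21 , 0.215, 0.22 , 0.225, 0.23 , 0.235]))
top bowlrim 65 [0.3507 0.3984] lat mid 0.3745 circ [ 0.4944 -0.3789] 0.029 zmed 0.2139
```

```bash
python3 -c "
from rig import hand_in; print(hand_in())"
```

```text
the job is handed in; nothing more can be done
None
```

The job is handed in at about 23 s: the funnel is seated upright and level in the bottle's neck and released, and the strainer is held level over it with its bowl about 1.5 cm above the rim, centred to within about 4 mm, with everything else still standing in the last picture.

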